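# Pop the push-latch hatch and reset the power unit

### The arm

A 7-joint arm with a two-finger parallel gripper is mounted at the origin on a cart in front of the work surface, level with it; the furniture and walls round the work are solid. World frame = base frame: x ahead of the robot, y to its left, z up, the work surface at z = 0. Lengths are in mm, angles in rad, forces in N, time in s.
With the tool pointing down it reaches from about 400 to 875 mm from the base axis. Payload 4.4 kg.
Tool frame: the origin (TCP) lies where the fingers leave the gripper's body, on its centre line; the fingertips stand 73 mm ahead of it and the grasp point (between the pads) lies 54 mm ahead of it; z points along the fingers, y is the line along which they close (so a half turn about z gives the same grasp; the last joint's range is limited). The gripper opens to 85 mm and grips with 20 to 120 N. Pads are 22 mm wide; open, the fingers measure 114 mm over their backs; the gripper's body (76 mm by 85 mm) begins 54 mm behind the grasp point. The pads swing forward as they close: fully open they stand 13 mm farther back than shut.
Start: joints at [1.269, 0.628, 0.038, 1.517, -0.027, 0.996, -0.02], TCP at [151.878, -632.02, 303.913] pointing down, gripper open.
Joint ranges: [-3.06, 3.06], [-0.37, 2.12], [-1.25, 1.32], [0.18, 2.47], [-1.1, 4.24], [0.23, 1.98], [-2.94, 2.94]. Speed limits (rad/s): [2.57, 2.57, 3.14, 3.14, 3.14, 3.14, 3.14].

### API

Orientations are given as [roll, pitch, yaw] about the fixed x, y, z axes, in that order (R = Rz(yaw) Ry(pitch) Rx(roll)).
In Python, from cell import ctrl gives the robot as it stands.
- The arm moves only by the tool send_rows, never from a script. Its argument "rows" is a list that holds one entry, the list of rows, each a list of 6 numbers: the shift along the tool's x, y, z in cm, then the turn, a rotation vector about the tool's x, y, z in rad. In form: [[[tx, ty, tz, wx, wy, wz], ...]]. A call has 1 to 10 rows; each row is the pose to reach, as a shift and turn from the pose commanded when the call began, along the tool's axes at that moment; what a row does not reach only later rows make up. A row lasts 1/10 s, in which the tool goes at most 50 mm and 8.59 degrees, less where a joint would pass 70% of its speed; a pose out of reach is approached as far as the arm can. A call with a gripper value outside its range is refused whole. "grip" is the closure in counts, from 0 (fully open) to 255 (shut), set as the call begins (left out, the last holds). The fingers move at their own pace and stop on an object; the grip force is fixed at half the most. Time passes only in rows, so rows that repeat a pose let the fingers close. It gives the time, the measured TCP pose, the force, the opening and the grip force at its end, in the units of the state.
- ctrl.read_state(): the state, without advancing time (a new reading comes with each control period).
- ctrl.get_image(name): name is "scene" or "top" or "wrist"; returns a dict with "pixels" (420x560x3 uint8, red, green, blue), "fx", "fy", "cx", "cy" (pixels), "extrinsics" (4x4, takes a point from camera to world coordinates); the wrist camera has in their place "mount" (4x4, takes a point from camera to tool coordinates, whose origin is the TCP and whose axes are the flange's). Camera axes: x right, y up, looking along -z (the intrinsics and any distortion apply to the point x, -y, -z); pixel columns grow to the right and rows downward; lengths in mm; the calibration is good to about 2 mm. A picture is of the moment at which its call begins: read the wrist's pose just before it. There is no depth.
- ctrl.finish_job(): hands the job in; it is judged then, once.
The state is a dict: "clock": time; "qpos": joint angles; "qd": joint speeds; "tau": joint torques, N m; "eef_pos": TCP position; "tool_rot": TCP orientation; "force": force on the tool from outside, world axes, zero at the start; "torque": the same for the moment, N m; "width": finger opening in mm; "gripper_force": force on a finger pad.
Only numpy, scipy, OpenCV 4.12 (cv2) and the standard library are available. Lean on these libraries where they do the work, as an engineer would, in place of code of your own. Each camera call takes 0.05 s, during which the arm holds its last target. There are 200 camera calls.

### The job

The bench power unit with the yellow hatch has tripped. With the fingertips press down on the front edge of its hatch, once, until the push-to-open latch lets go, draw back so that the hatch springs up, and see that it stays open by itself; then press the red reset button under it fully down and let it come up again. Leave the yellow hatch open, keep off the unit with the blue hatch, and do not pick up or shift any of the things lying about.

Things in the scene. Friction and masses are not known exactly. Their poses are not given: they have to be found in the camera images.
- yellow_unit: the power unit with the yellow hatch: grey case fixed to the worktop, 130 (x) x 110 (y) x 52 mm high. Origin: centre of its underside; its x axis runs from the hatch's front (free) edge to its hinge, away from the robot give or take the yaw; z up. Under the hatch is a bay with a collar whose top is 62 mm above the worktop, clear inside 62 (x) x 72 (y) mm
- yellow_hatch (a joint): hinge of the yellow hatch, a plate 80 (x) x 88 (y) mm: 0 to 0.015 = latched shut (level, top 74 mm above the worktop), negative = pressed in (stop at -0.10 rad, front edge 8 mm lower), positive = open, up to 1.95 (past upright). A spring pushes it open: about 4 to 5 N press it in at the pad. Pressed in beyond -0.06 and let go, it swings up to 1.95 in 1 to 2 s, following a finger that draws back
- yellow_pad (a point): centre of the black ribbed press pad (16 x 40 mm) on top of the yellow hatch near its front edge, in the middle across; it moves with the hatch. Shut, it lies at x = -24 mm, y = 0, 75 mm above the worktop in the frame of the unit
- yellow_latch (a joint): hidden pin of the push-push latch (m): 0 while latched, about +0.005 after release. An open hatch that is pushed all the way down latches shut again; the pin goes below -0.003 only when that is done (hatch back under about 0.12 rad)
- yellow_reset (a joint): red reset button under the yellow hatch: 0 = up, 0.005 m = fully down; springs back; needs 5 N
- yellow_reset_top (a point): centre of the top of the red reset button (20 mm across) in the bay under the yellow hatch: x = +2 mm, y = 0, 61 mm above the worktop in the frame of the unit, 1 mm below the bay's collar; it moves straight down
- blue_unit: an identical power unit with a blue hatch, likewise fixed; origin and axes as for the yellow one; to be left alone
- blue_hatch (a joint): hinge of the blue hatch, 0 to 0.015 = latched shut; works as the yellow one; must stay shut
- marker_1: loose marker pen, 135 mm long, 17 mm thick, lying on the worktop between the two units; origin under its middle
- elec_tape: loose roll of black electrical tape, 58 mm across, 19 mm high; origin under its middle
- orange_spool: loose orange spool, 62 mm across, 32 mm high; origin under its middle
- tape_measure: loose green tape measure, 40 x 91 x 67 mm high; origin under its middle
- yellow_hinge (a point): middle of the yellow hatch's hinge axis, at x = +42 mm, y = 0, 69 mm above the worktop in the frame of the unit; the axis runs along the unit's y

How it is judged (in metres and radians):
On the way, in this order (a step that is already met when the one before it is completed fails the run):
1. the yellow hatch is pressed in with the fingers (value of joint yellow_hatch below -0.008 rad and contact force between the fingers and yellow_unit above 0.5 N), for 0.02 s.
2. the yellow hatch has popped and stands open by itself, untouched, for half a second (value of joint yellow_hatch above 1.6 rad and contact force between each of the fingers, the arm and yellow_unit below 0.1 N), for 0.5 s.
3. the red reset button is pressed down with the fingers while the hatch is open (value of joint yellow_reset above 0.004 m and value of joint yellow_hatch above 1.5 rad and contact force between the fingers and yellow_unit above 0.5 N), for 0.05 s.
At the end, for the whole second after the job is handed in: the yellow hatch stands open (over 1.6 rad) by itself, the red button under it has been pressed (over 4 of its 5 mm) and is up again, the blue hatch is shut (within 0.03 rad), and the marker, tape roll, spool and tape measure lie within 20 mm of where they were (value of joint yellow_hatch above 1.6 rad and value of joint yellow_reset below 0.001 m and value of joint blue_hatch between -0.03 and 0.03 rad and distance of each of marker_1, elec_tape, orange_spool, tape_measure from where it was at the start of the episode below 0.02 m); the robot touches nothing.
It fails at once if the yellow hatch is pushed shut again after it has popped (pressed more than once) (value of joint yellow_latch below -0.003 m).
It fails at once if the blue unit is touched with more than 2 N (contact force between any of the fingers, the arm and blue_unit above 2 N).
It fails at once if a thing lying about is shifted by more than 20 mm or picked up (distance of any of marker_1, elec_tape, orange_spool, tape_measure from where it was at the start of the episode above 0.02 m).
It also fails if it takes over 40 s, if anything falls off the work surface, if the arm or the gripper's body presses on something with over 40 N, if the wrist force passes 120 N, or if a joint passes its speed limit or range.

## Working session

There is one attempt and no reset: what is moved stays moved. The work goes in short steps, Python scripts to look and compute and a tool call to move; the robot and the scene stay as the last step left them, time stands still between calls to the robot, and variables do not carry over. Pictures are saved under pics/ and viewed, at most 10 in all, crops included, and the job is handed in when it is done.

Besides the shell and the picture viewer there is one more tool, called after "Call:" as name(argument=value, ...) on one line, values as JSON. send_rows: Moves the arm, as the interface text tells. Its arguments: {"type":"object","properties":{"rows":{"type":"array","items":{"type":"array","items":{"type":"array","items":{"type":"number"}}}},"grip":{"type":"number"}},"required":["rows"]}

```bash
mkdir -p pics; python3 - <<'E'
from cell import ctrl
import cv2
s=ctrl.read_state();print(s)
for n in("top","scene"):
    d=ctrl.get_image(n);cv2.imwrite(f"pics/{n}0.png",d["pixels"][:,:,::-1]);print(n,{k:v for k,v in d.items() if k!="pixels"})
E
```

```text
{'clock': 0.0, 'qpos': array([ 1.26920152,  0.62931732,  0.03842339,  1.51838074, -0.02698107,
        0.99632853, -0.02000545]), 'qd': array([-1.04113760e-03,  8.05963487e-04,  4.06939258e-05,  5.17644313e-04,
        5.52412504e-04, -9.88073870e-04,  5.75116758e-04]), 'tau': array([-6.24213317e-04, -5.63413668e+01,  1.22594129e+00, -1.93447137e+01,
        1.09931873e-02,  1.04144230e-02,  2.13262751e-06]), 'eef_pos': array([ 151.76830081, -631.51826005,  303.00324112]), 'tool_rot': array([-3.13967645e+00,  2.92792254e-05,  2.35814422e-01]), 'force': array([ 0.02375417, -0.47836399,  0.42480944]), 'torque': array([-0.01316638,  0.02067956,  0.01543644]), 'gripper_force': 0.0, 'width': 85.41693056069744}
top {'fx': 414.1075378201429, 'fy': 414.1075378201429, 'cx': 281.0473644925635, 'cy': 216.85094075875634, 'extrinsics': array([[-2.33260545e-02,  9.87653263e-01, -1.54909419e-01,
         4.61572081e+02],
       [-9.99496572e-01, -2.63722478e-02, -1.76382110e-02,
        -1.08989656e+02],
       [-2.15057462e-02,  1.54420004e-01,  9.87771211e-01,
         1.02106012e+03],
       [ 0.00000000e+00,  0.00000000e+00,  0.00000000e+00,
         1.00000000e+00]])}
scene {'fx': 395.23109257968963, 'fy': 395.23109257968963, 'cx': 277.65025454563977, 'cy': 201.7121873893361, 'extrinsics': array([[ 9.12125295e-01,  2.62108628e-01, -3.15161091e-01,
         2.49343249e+02],
       [-4.09671037e-01,  6.09227599e-01, -6.78978184e-01,
        -8.26097517e+02],
       [ 1.40387944e-02,  7.48425547e-01,  6.63070217e-01,
         8.20049275e+02],
       [ 0.00000000e+00,  0.00000000e+00,  0.00000000e+00,
         1.00000000e+00]])}
```

View pics/top0.png

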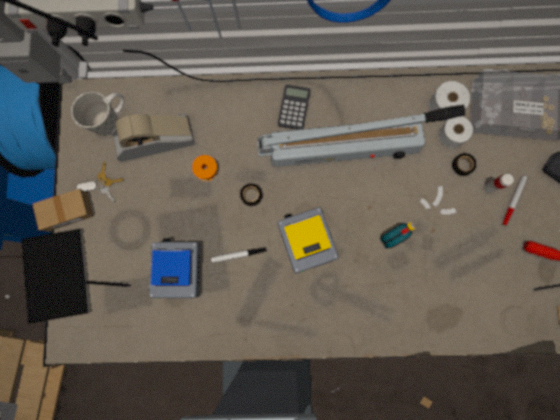

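View pics/scene0.png

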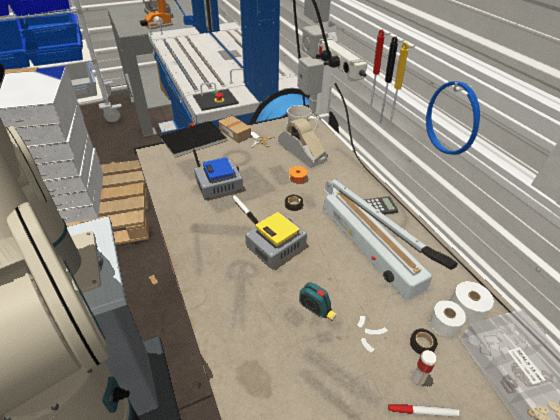

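The top view shows the yellow unit at about (307,240) with its black pad at (312,247). The blue unit is at (174,268), the pen at (240,255) and the tape measure at (398,235). I'll measure the hatch next.

```bash
cat > h.py <<'E'
import numpy as np,cv2
def ray(d,u,v,z,T=None):
    T=d["extrinsics"] if T is None else T
    r=T[:3,:3]@np.array([(u-d["cx"])/d["fx"],-(v-d["cy"])/d["fy"],-1]);o=T[:3,3]
    return o+r*(z-o[2])/r[2]
def proj(d,p,T):
    c=np.linalg.inv(T)@np.append(p,1);return d["cx"]-d["fx"]*c[0]/c[2],d["cy"]+d["fy"]*c[1]/c[2]
E
python3 - <<'E'
from cell import ctrl
from h import *
for n in("top","scene"):
    d=ctrl.get_image(n);im=d["pixels"]
    hsv=cv2.cvtColor(im,cv2.COLOR_RGB2HSV)
    m=cv2.inRange(hsv,(22,150,120),(35,255,255))
    k,l,st,c=cv2.connectedComponentsWithStats(m);i=1+np.argmax(st[1:,4])
    cn=max(cv2.findContours((l==i).astype(np.uint8),0,2)[0],key=cv2.contourArea)
    P=np.array([ray(d,*p[0],74)[:2] for p in cn],np.float32)
    r=cv2.minAreaRect(P);print(n,r,cv2.boxPoints(r).round(1).tolist())
    x,y,w,h=st[i,:4];
    if n=="top":cv2.imwrite("pics/c1.png",cv2.resize(im[y-25:y+h+25,x-25:x+w+25,::-1],None,fx=5,fy=5,interpolation=2));print(x-25,y-25)
d=ctrl.get_image("top")
for n,u,v,z in(("pad",312,247,75),("blue",173,265,74),("pen",240,255,8),("pentip",266,251,8),("meas",398,235,40)):print(n,ray(d,u,v,z).round(0))
E
```

```text
top ((562.239501953125, -151.16036987304688), (80.619873046875, 87.09664154052734), 17.75298500061035) [[510.6000061035156, -122.0], [537.0999755859375, -204.89999389648438], [613.9000244140625, -180.3000030517578], [587.4000244140625, -97.4000015258789]]
260 190
scene ((558.9799194335938, -156.07815551757812), (84.2293701171875, 95.89436340332031), 17.479183197021484) [[504.3999938964844, -123.0], [533.2000122070312, -214.5], [613.5999755859375, -189.1999969482422], [584.7000122070312, -97.69999694824219]]
pad [ 538. -161.   75.]
blue [505. 158.  74.]
pen [529.  12.   8.]
pentip [537. -52.   8.]
meas [ 565. -367.   40.]
```

View pics/c1.png

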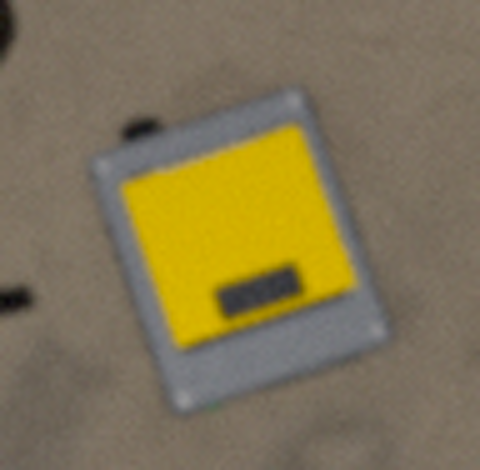

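The hatch centre is at (562,-151) with yaw 0.31, so the reset is at about (562,-151) and the pad at about (537.5,-159). The crop confirms this, with the pad on the front side.

```bash
cat >> h.py <<'E'
from scipy.spatial.transform import Rotation as Ro
def go(s,p,yaw):
    R=Ro.from_euler("xyz",s["tool_rot"]);D=R.inv()*Ro.from_euler("xyz",[np.pi,0,yaw])
    return (R.inv().apply(np.array(p)-s["eef_pos"])/10).round(2),D.as_rotvec().round(3)
E
python3 - <<'E'
from cell import ctrl
from h import *
s=ctrl.read_state();print(go(s,[537.5,-159.1,240],.31))
d=ctrl.get_image("wrist");print(d["mount"].round(2),d["fx"],d["cx"],d["cy"])
E
```

```text
(array([ 48.54, -36.95,   6.38]), array([-0.001, -0.   , -0.074]))
[[ -0.     0.95   0.31  78.77]
 [  1.     0.     0.    -0.87]
 [  0.     0.31  -0.95 -68.99]
 [  0.     0.     0.     1.  ]] 304.74010959755157 279.86131343843283 213.06349196500634
```

Call:
send_rows(rows=[[[2, -1.5, 0, 0, 0, -0.1], [5, -4, 0, 0, 0, -0.24], [8.5, -6.5, 0, 0, 0, -0.38], [12, -9, 0, 0, 0, -0.52], [15.5, -12, 0, 0, 0, -0.66], [19, -14.5, 0, 0, 0, -0.8], [22.5, -17, 0, 0, 0, -0.94], [26, -20, 0, 0, 0, -1.08], [29.5, -22.5, 0, 0, 0, -1.22], [33, -25, 0, 0, 0, -1.36]]], grip=255)

```text
clock: 1.3
eef_pos: [415.2, -310.4, 304.2]
tool_rot: [3.141, 0.001, 1.601]
force: [1.2, -0.5, 0.5]
width: -0.4
gripper_force: 0.0
```

```bash
python3 - <<'E'
from cell import ctrl
from h import *
s=ctrl.read_state();print(s["clock"],s["eef_pos"],s["tool_rot"],s["qpos"]);print(go(s,[537.5,-159.1,240],.31+np.pi))
E
```

```text
1.3 [ 415.2155733  -310.44756326  304.20817757] [3.14125424e+00 5.47014060e-04 1.60134003e+00] [ 0.84129436  0.45895449 -0.36336398  1.87428394  0.21242788  0.84533758
  0.40125018]
(array([14.76, 12.68,  6.42]), array([-0.00e+00,  1.00e-03, -1.85e+00]))
```

Call:
send_rows(rows=[[[2, 1.5, 0, 0, 0, -0.14], [4, 3.5, 0, 0, 0, -0.28], [6, 5, 0, 0, 0, -0.42], [8, 7, 0, 0, 0, -0.56], [10, 8.5, 0, 0, 0, -0.7], [11.5, 10, 1, 0, 0, -0.84], [13, 11, 2, 0, 0, -0.98], [14, 12, 3, 0, 0, -1.12], [14.5, 12.5, 4.5, 0, 0, -1.26], [14.8, 12.7, 6, 0, 0, -1.4]]])

```text
clock: 2.3
eef_pos: [538.4, -160.0, 243.6]
tool_rot: [3.141, 0.001, 3.002]
force: [0.5, 0.6, -0.0]
width: 0.3
gripper_force: 0.0
```

Call:
send_rows(rows=[[[0, 0, 0.2, 0, 0, -0.12], [0, 0, 0.4, 0, 0, -0.24], [0, 0, 0.4, 0, 0, -0.36], [0, 0, 0.4, 0, 0, -0.45], [0, 0, 0.4, 0, 0, -0.45], [0, 0, 0.4, 0, 0, -0.45]]])

```text
clock: 2.9
eef_pos: [537.6, -161.0, 239.8]
tool_rot: [3.142, -0.0, -2.84]
force: [0.2, -0.1, -0.2]
width: -0.2
gripper_force: 0.0
```

```bash
python3 - <<'E'
from cell import ctrl
from h import *
s=ctrl.read_state();d=ctrl.get_image("wrist")
print(s["clock"],s["eef_pos"],s["tool_rot"],s["force"],s["qpos"][6]);print(go(s,[537.5,-159.1,155],.31+np.pi))
T=np.eye(4);T[:3,:3]=Ro.from_euler("xyz",s["tool_rot"]).as_matrix();T[:3,3]=s["eef_pos"];T=T@d["mount"]
im=d["pixels"][:,:,::-1].copy();cv2.imwrite("pics/w1.png",im)
c,n=np.cos(.31),np.sin(.31)
for x,y,z in((-24,0,75),(2,0,74),(-38,44,74),(-38,-44,74),(42,44,74),(42,-44,74)):
    print((x,y),np.round(proj(d,[560.3+c*x-n*y,-151.8+n*x+c*y,z],T)))
np.save("T.npy",T)
E
```

```text
2.9 [ 537.55307236 -160.96973073  239.84516888] [ 3.14152733e+00 -1.01938124e-04 -2.84006753e+00] [ 0.19164222 -0.10679555 -0.18740415] 1.5085070014642101
(array([-0.05,  0.18,  8.48]), array([ 0.   , -0.   , -0.008]))
(-24, 0) [281. 218.]
(2, 0) [281. 247.]
(-38, 44) [336. 201.]
(-38, -44) [226. 202.]
(42, 44) [331. 288.]
(42, -44) [232. 289.]
```

View pics/w1.png

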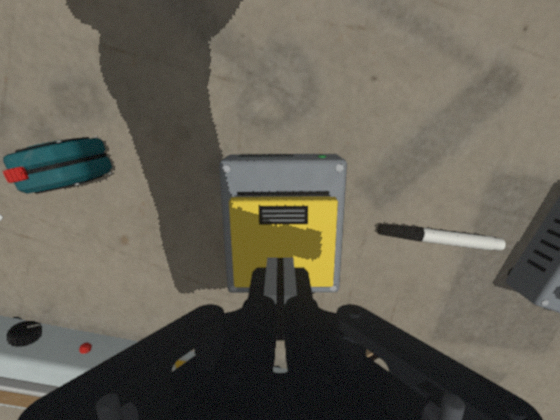

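The wrist view shows the pad at (283,215), against a predicted (281,218). It agrees to about 2 mm, so I'll descend to the pad.

Call:
send_rows(rows=[[[0, 0.1, 2, 0, 0, 0], [-0.05, 0.2, 4, 0, 0, 0], [-0.05, 0.2, 6, 0, 0, 0], [-0.05, 0.25, 7.5, 0, 0, 0], [-0.05, 0.25, 8.5, 0, 0, 0], [-0.05, 0.25, 8.8, 0, 0, 0], [-0.05, 0.25, 8.8, 0, 0, 0]]])

```text
clock: 3.65
eef_pos: [537.5, -158.1, 151.9]
tool_rot: [3.142, -0.0, -2.838]
force: [0.3, 0.1, -0.2]
width: -0.0
gripper_force: 0.0
```

Call:
send_rows(rows=[[[0, 0, 0.1, 0, 0, 0], [0, 0, 0.2, 0, 0, 0], [0, 0, 0.35, 0, 0, 0], [0, 0, 0.35, 0, 0, 0]]])

```text
clock: 4.05
eef_pos: [537.3, -158.3, 148.5]
tool_rot: [-3.141, 0.0, -2.838]
force: [-0.2, -0.1, -0.3]
width: -0.0
gripper_force: 0.0
```

Call:
send_rows(rows=[[[0, 0, 0.1, 0, 0, 0], [0, 0, 0.2, 0, 0, 0], [0, 0, 0.2, 0, 0, 0]]])

```text
clock: 4.35
eef_pos: [537.4, -158.3, 146.7]
tool_rot: [-3.141, 0.0, -2.837]
force: [-0.6, -0.5, 3.1]
width: 0.2
gripper_force: 1.8
```

Call:
send_rows(rows=[[[0, 0, 0.15, 0, 0, 0], [0, 0, 0.3, 0, 0, 0], [0, 0, 0.45, 0, 0, 0], [0, 0, 0.5, 0, 0, 0], [0, 0, 0.5, 0, 0, 0]]])

```text
clock: 4.85
eef_pos: [537.3, -158.3, 141.5]
tool_rot: [-3.141, -0.0, -2.837]
force: [-1.4, -0.5, 5.2]
width: -0.2
gripper_force: 2.4
```

Call:
send_rows(rows=[[[0, 0, -1, 0, 0, 0], [1.5, 0, -4, 0, 0, 0], [4, 0, -7, 0, 0, 0], [7, 0, -9, 0, 0, 0], [9, 0, -10, 0, 0, 0], [9, 0, -10, 0, 0, 0], [9, 0, -10, 0, 0, 0], [9, 0, -10, 0, 0, 0], [9, 0, -10, 0, 0, 0], [9, 0, -10, 0, 0, 0]]])

```text
clock: 5.85
eef_pos: [452.0, -184.6, 241.0]
tool_rot: [3.141, 0.0, -2.836]
force: [-0.4, -0.5, -0.1]
width: 0.0
gripper_force: 0.0
```

Call:
send_rows(rows=[[[0, 0, 0, 0, 0, 0], [0, 0, 0, 0, 0, 0], [0, 0, 0, 0, 0, 0], [0, 0, 0, 0, 0, 0], [0, 0, 0, 0, 0, 0], [0, 0, 0, 0, 0, 0], [0, 0, 0, 0, 0, 0], [0, 0, 0, 0, 0, 0], [0, 0, 0, 0, 0, 0], [0, 0, 0, 0, 0, 0]]])

```text
clock: 6.85
eef_pos: [451.5, -185.2, 241.4]
tool_rot: [-3.142, 0.0, -2.837]
force: [0.1, 0.4, -0.4]
width: 0.2
gripper_force: 0.0
```

Call:
send_rows(rows=[[[0, 0, 0, 0, 0, 0], [0, 0, 0, 0, 0, 0], [0, 0, 0, 0, 0, 0], [0, 0, 0, 0, 0, 0], [0, 0, 0, 0, 0, 0]]])

```text
clock: 7.35
eef_pos: [451.5, -185.2, 241.4]
tool_rot: [-3.142, 0.0, -2.837]
force: [0.4, 0.4, -0.6]
width: 0.0
gripper_force: 0.0
```

```bash
python3 - <<'E'
from cell import ctrl
from h import *
s=ctrl.read_state();d=ctrl.get_image("wrist")
print(s["clock"],s["eef_pos"],s["tool_rot"]);print(go(s,[562.2,-150.8,155],.31+np.pi))
T=np.eye(4);T[:3,:3]=Ro.from_euler("xyz",s["tool_rot"]).as_matrix();T[:3,3]=s["eef_pos"];T=T@d["mount"]
cv2.imwrite("pics/w2.png",d["pixels"][:,:,::-1])
print(proj(d,[562.2,-151.2,61],T))
E
```

```text
7.35 [ 451.47382636 -185.1508927   241.41234747] [-3.14157339e+00  2.87062120e-05 -2.83737775e+00]
(array([-11.59,  -0.04,   8.64]), array([-0.   ,  0.   , -0.006]))
(np.float64(278.2272603633891), np.float64(324.423214986997))
```

View pics/w2.png

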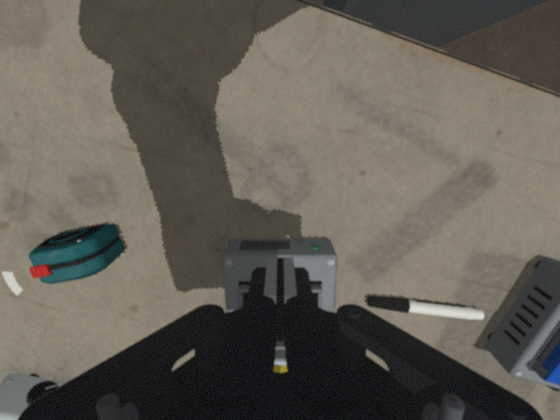

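The gripper hides the bay in this view, with only the case front edge visible at (280,260). I'll check the hatch in the scene camera.

```bash
python3 - <<'E'
from cell import ctrl
from h import *
a=ctrl.get_image("scene")["pixels"][160:300,190:350,::-1];b=ctrl.get_image("top")["pixels"][170:310,230:390,::-1]
cv2.imwrite("pics/s2.png",cv2.resize(np.hstack([a,b]),None,fx=2.5,fy=2.5,interpolation=2))
E
```

```text
(no output)
```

View pics/s2.png

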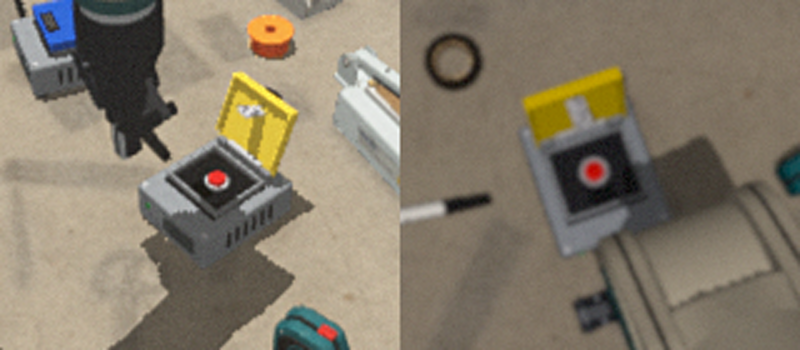

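The hatch stands open, with the red button visible at about (307,239) in the top image. I'll check that position, then move over it.

```bash
python3 - <<'E'
from cell import ctrl
from h import *
d=ctrl.get_image("top");im=d["pixels"]
m=cv2.inRange(cv2.cvtColor(im,cv2.COLOR_RGB2HSV),(170,150,100),(180,255,255))|cv2.inRange(cv2.cvtColor(im,cv2.COLOR_RGB2HSV),(0,180,100),(6,255,255))
v,u=np.nonzero(m[220:260,290:325]);print(len(u),ray(d,u.mean()+290,v.mean()+220,61))
E
```

```text
28 [ 560.2510795  -151.42468941   61.        ]
```

Call:
send_rows(rows=[[[-1.5, 0, 0, 0, 0, 0], [-4.5, 0, 1, 0, 0, 0], [-7.5, 0, 2, 0, 0, 0], [-10, 0, 3, 0, 0, 0], [-11.3, 0, 4, 0, 0, 0], [-11.6, 0, 5, 0, 0, 0], [-11.6, 0, 6, 0, 0, 0], [-11.6, 0, 7.5, 0, 0, 0], [-11.6, 0, 8.6, 0, 0, 0], [-11.6, 0, 8.6, 0, 0, 0]]])

```text
clock: 8.55
eef_pos: [560.4, -151.0, 153.6]
tool_rot: [3.14, -0.004, -2.838]
force: [-0.2, -0.6, -0.7]
width: 0.3
gripper_force: 0.0
```

Call:
send_rows(rows=[[[0, 0, 0.6, 0, 0, 0], [0, 0, 1.2, 0, 0, 0], [0, 0, 1.7, 0, 0, 0], [0, 0, 1.7, 0, 0, 0]]])

```text
clock: 8.95
eef_pos: [561.8, -150.5, 137.8]
tool_rot: [3.141, -0.001, -2.837]
force: [-0.3, -0.3, 0.8]
width: -0.3
gripper_force: 0.0
```

Call:
send_rows(rows=[[[0, 0, 0.15, 0, 0, 0], [0, 0, 0.3, 0, 0, 0], [0, 0, 0.3, 0, 0, 0]]])

```text
clock: 9.25
eef_pos: [562.2, -150.4, 135.4]
tool_rot: [-3.142, 0.0, -2.837]
force: [0.1, 0.6, -0.5]
width: 0.1
gripper_force: 0.0
```

Call:
send_rows(rows=[[[0, 0, 0.2, 0, 0, 0], [0, 0, 0.4, 0, 0, 0], [0, 0, 0.6, 0, 0, 0], [0, 0, 0.6, 0, 0, 0], [0, 0, 0.6, 0, 0, 0]]])

```text
clock: 9.75
eef_pos: [562.4, -150.4, 129.7]
tool_rot: [-3.141, 0.001, -2.837]
force: [-1.0, -0.7, 3.4]
width: -0.0
gripper_force: 2.1
```

Press on until the force rises sharply at the stop.

Call:
send_rows(rows=[[[0, 0, 0.1, 0, 0, 0], [0, 0, 0.2, 0, 0, 0], [0, 0, 0.2, 0, 0, 0]]])

```text
clock: 10.05
eef_pos: [562.4, -150.3, 128.6]
tool_rot: [-3.141, 0.001, -2.837]
force: [-2.4, 0.8, 12.7]
width: -0.1
gripper_force: 6.2
```

The force jumped to 12.7 N, so the button is at its stop. Now I'll retreat.

Call:
send_rows(rows=[[[0, 0, 0, 0, 0, 0], [0, 0, -1, 0, 0, 0], [0, 0, -3, 0, 0, 0], [1.5, 0, -6, 0, 0, 0], [5, 0, -9, 0, 0, 0], [8, 0, -11, 0, 0, 0], [10, 0, -11.5, 0, 0, 0], [10, 0, -11.5, 0, 0, 0], [10, 0, -11.5, 0, 0, 0], [10, 0, -11.5, 0, 0, 0]]])

```text
clock: 11.05
eef_pos: [467.7, -179.9, 242.1]
tool_rot: [3.141, 0.001, -2.837]
force: [0.3, -0.1, -0.0]
width: 0.1
gripper_force: 0.0
```

```bash
python3 - <<'E'
from cell import ctrl
from h import *
a=ctrl.get_image("scene")["pixels"][130:330,170:350,::-1];b=ctrl.get_image("top")["pixels"][130:330,130:430,::-1]
cv2.imwrite("pics/s3.png",cv2.resize(np.hstack([a,b]),None,fx=1.6,fy=1.6,interpolation=2));s=ctrl.read_state();print(s["eef_pos"],s["force"])
E
```

```text
[ 467.59128023 -179.66873536  241.97214365] [-0.4360175  -0.27376296  0.27144455]
```

View pics/s3.png

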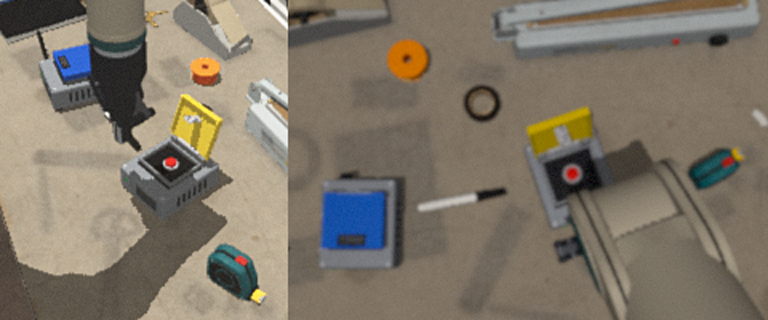

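The yellow hatch is open, the button is up at (571,174), the blue hatch is shut and the loose things have not moved.

```bash
python3 -c "
from cell import ctrl
print(ctrl.finish_job())"
```

```text
the job is handed in; nothing more can be done
None
```

I handed the job in; no verdict came back. The yellow hatch popped with one press and stands open, the red reset went down to its stop and came up again, and the last pictures show the blue hatch shut and the loose things unmoved.

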